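# Shut the parts dryer and set its air valve two turns open

### The job

Press both covers of the drying box down until their catches click and hold them shut. Then run the red valve wheel clockwise right down to its stop, back it off exactly two full turns, and finish with the wheel's yellow crank handle still gripped: keep hold of it, do not let go, so the setting cannot creep while I tighten the gland nut. Leave the screwdriver, spray can, drinking bottle and loose carburettor alone.

Things in the scene. Friction and masses are not known exactly. Their poses are not given: they have to be found in the camera images.
- dryer: fixed grey sheet-metal drying box on the bench with two bays side by side, 180 (x) by 330 (y) by 140 mm high. Origin: centre of its underside, on the bench; its front (-x) faces roughly to the robot, the cover hinges run along the top of its far (+x) side, 90 mm from the centre and 140 mm up; the middle lines of the two covers lie 80 mm to either side of the centre. z up. Front edges of the open covers stand up to 270 mm above the bench.
- cover_left (a joint): angle of the left (+y) steel cover, rad: 0 shut, grows as its front edge rises (starts about 0.35 to 0.65, range 0 to 1.4). Sprung hinge: a cover that is not caught springs up again to 0.2 or more by itself. A ball catch at the middle of the front edge clicks in over the last 10 mm of travel; pressing it home takes roughly 5 to 12 N near the front edge, and then holds the cover within 0.01 rad of shut.
- cover_right (a joint): the same for the right (-y) cover
- cover_left_press (a point): point on the top face of the left cover, on its middle line, 140 mm from the hinge line and about 56 mm behind the front edge (the cover is 156 mm wide, 5 mm thick, with an 80 mm black pull lip in front that ends 208 mm from the hinge). Good place to press with shut fingers. z of the point's frame is normal to the cover; with the cover shut the point is 147 mm above the bench.
- cover_right_press (a point): the same point on the right cover
- air_valve: fixed brass globe valve in a steel air pipe, beside the dryer on its right (-y), standing on the bench on a bracket; origin on the bench straight under the vertical valve stem; axes parallel to the dryer's
- valve_wheel (a joint): turn of the red handwheel, rad: 0 at its closing stop, positive anticlockwise seen from above (opening); one turn is 6.283, so two turns open is 12.566; opening stop at 22. It starts between 2 and 6. It stays where it is left; friction needs about 3 to 4 N at the crank handle. The wheel does not rise as it turns. At 0 the crank handle lies on the valve's +x side.
- wheel_centre (a point): centre of the handwheel on the vertical stem axis, 148 mm above the bench, at the mid height of the rim. Rim 96 mm across its middle, 12 mm thick.
- crank_handle: yellow upright cylindrical handle, 22 mm across and 50 mm long, on the rim of the red wheel, 48 mm from the stem axis; origin at its middle, 182.5 mm above the bench, z up. It revolves freely on its own pin, so that it may be gripped from above and led round in a circle without turning the hand.
- screwdriver: loose screwdriver with orange handle, 200 mm long, lying; leave alone
- spray_can: loose blue and yellow spray can with red cap, 65 mm across, about 200 mm tall, standing; leave alone
- drink_bottle: loose turquoise drinking bottle, 68 mm across, 190 mm tall, standing; leave alone
- carburettor: loose small metal carburettor, about 50 by 56 by 41 mm; leave alone
There are look-alikes about, which are no part of the job. What is meant by the air_valve is not pink, and is the larger of those in its own colour.

How it is judged:
On the way, in this order (a step that is already met when the one before it is completed fails the run):
1. both covers are pressed down and caught shut (value of joint each of cover_left, cover_right below 0.02 rad), for 0.3 s.
2. the valve wheel is run clockwise to its closing stop (value of joint valve_wheel below 0.1 rad), for 0.1 s.
At the end, for the whole second after the job is handed in: The wheel stands still two turns open from its stop, within 0.25 rad (about 14 degrees), the fingers still grip the crank handle (at least 4 N), and both covers are caught shut (within 0.02 rad) (all of step 1 and value of joint valve_wheel between 12.316 and 12.816 rad and velocity of joint valve_wheel between -0.1 and 0.1 rad/s and contact force between the fingers and crank_handle above 4 N); the arm keeps its last pose, push and grip.
It fails at once if a bystander is moved more than 40 mm or knocked over (distance of any of screwdriver, spray_can, drink_bottle, carburettor from where it was at the start of the episode above 0.04 m or angle between any of spray_can, drink_bottle's own z axis and vertical above 0.6 rad).
It also fails if it takes over 72 s, if anything falls off the work surface, if the arm or the gripper's body presses on something with over 40 N, if the wrist force passes 120 N, or if a joint passes its speed limit or range.

### The arm

A 6-joint arm with a two-finger parallel gripper is mounted at the origin on the work surface. World frame = base frame: x ahead of the robot, y to its left, z up, the work surface at z = 0. Lengths are in m, angles in rad, forces in N, time in s.
With the tool pointing down it reaches from about 0.35 to 0.975 m from the base axis. Payload 17.4 kg.
Tool frame: the origin (TCP) lies at the very end of the fingers, on their centre line; the grasp point (between the pads) lies 19 mm behind it; z points along the fingers, y is the direction in which the jaws open and shut (so a half turn about z gives the same grasp; the last joint's range is limited). The gripper opens to 85 mm and grips with 20 to 120 N. Pads are 22 mm wide; open, the fingers measure 114 mm over their backs; the gripper's body (76 mm by 85 mm) begins 54 mm behind the grasp point. The pads swing forward as they close: fully open they stand 13 mm farther back than shut.
Start: joints at [1.131, 0.116, 1.442, -0, 1.584, -0.038], TCP at [0.264, 0.621, 0.231] pointing down, gripper open.
Joint ranges: [-2.83, 2.83], [-0.83, 2.19], [0.07, 2.5], [-1.14, 4.28], [0.01, 3], [-2.97, 2.97]. Speed limits (rad/s): [1.89, 1.89, 2.22, 3.14, 3.14, 3.14].

### API

Orientations are given as [roll, pitch, yaw] about the fixed x, y, z axes, in that order (R = Rz(yaw) Ry(pitch) Rx(roll)).
In Python, from plant import ctrl gives the robot as it stands. The module is installed in compiled form; this text tells all that it offers.
- The arm moves only by the tool play_rows, never from a script. Its argument "commands" is one flat list of numbers, 7 for each row, row after row: the shift along the tool's x, y, z in m, then the turn, a rotation vector about the tool's x, y, z in rad, then the opening, from 0 (shut) to 1 (fully open). In form: [tx, ty, tz, rx, ry, rz, hand, tx, ty, tz, rx, ry, rz, hand, ...]. A call has 1 to 20 rows; each row is the pose to reach, as a shift and turn from the pose commanded when the call began, along the tool's axes at that moment; what a row does not reach only later rows make up. A row lasts 1/10 s, in which the tool goes at most 50 mm and 8.59 degrees, less where a joint would pass 70% of its speed; a pose out of reach is approached as far as the arm can. A call with a gripper value outside its range is refused whole. The fingers move at their own pace and stop on an object; "force" is the grip in N (left out, the last holds). Time passes only in rows, so rows that repeat a pose let the fingers close. It gives the time, the measured TCP pose, the force and the opening at its end, in the units of the state.
- ctrl.sense(): the state, without advancing time (a new reading comes with each control period).
- ctrl.snapshot(name): name is "scene" or "top" or "wrist"; returns the picture (400x640x3 uint8, red, green, blue); there is no depth.
- ctrl.camera_params(name): a dict with "camera_matrix" (3x3 intrinsics, pixels), "position" and "rotation" of the camera in the world; the wrist camera has in their place "T_tool_cam" (4x4, takes a point from camera to tool coordinates, whose origin is the TCP and whose axes are the flange's). Camera axes: x right, y up, looking along -z (the intrinsics and any distortion apply to the point x, -y, -z); pixel columns grow to the right and rows downward; lengths in m; the calibration is good to about 2 mm. A picture is of the moment at which its call begins: read the wrist's pose just before it. camera_params takes no time and is no camera call.
- ctrl.finish_job(): hands the job in, once; it reports no verdict.
The state is a dict: "t": time; "q": joint angles; "joint_vel": joint speeds; "joint_torque": joint torques, N m; "tcp_pos": TCP position; "orientation": TCP orientation; "ft_force": force on the tool from outside, world axes, zero at the start; "ft_torque": the same for the moment, N m; "finger_gap": finger opening in m.
Only numpy, scipy, OpenCV 4.12 (cv2) and the standard library are available. Lean on these libraries where they do the work, as an engineer would, in place of code of your own. Each camera call takes 0.05 s, during which the arm holds its last target. There are 200 camera calls.

## Working session

There is one attempt and no reset: what is moved stays moved. The work goes in short steps, Python scripts to look and compute and a tool call to move; the robot and the scene stay as the last step left them, time stands still between calls to the robot, and variables do not carry over. Pictures are saved under pics/ and viewed, about 8 in all and at most 12, crops included, and the job is handed in when it is done.

Besides the shell and the picture viewer there is one more tool, called after "Emit:" as name(argument=value, ...) on one line, values as JSON. play_rows: Moves the arm, as the interface text tells. Its arguments: {"type":"object","properties":{"commands":{"type":"array","items":{"type":"number"}},"force":{"type":"number"}},"required":["commands"]}

```bash
mkdir -p pics; cat > h.py <<'E'
import numpy as np, cv2
from plant import ctrl
from scipy.spatial.transform import Rotation as R
def snap(n,f):
    im=ctrl.snapshot(n); cv2.imwrite('pics/'+f,cv2.cvtColor(np.asarray(im),cv2.COLOR_RGB2BGR)); return im
def campose(n):
    c=ctrl.camera_params(n); K=np.array(c['camera_matrix'])
    if 'T_tool_cam' in c:
        s=ctrl.sense(); T=np.eye(4); T[:3,:3]=R.from_euler('xyz',s['orientation']).as_matrix(); T[:3,3]=s['tcp_pos']
        T=T@np.array(c['T_tool_cam']); return K,T[:3,3],T[:3,:3],c
    rot=np.array(c['rotation']); 
    return K,np.array(c['position']),rot if rot.shape==(3,3) else R.from_euler('xyz',rot).as_matrix(),c
def px2w(n,u,v,z,pose=None):
    K,p,Rm,c=pose or campose(n)
    d=np.linalg.inv(K)@[u,v,1]; d=Rm@[d[0],-d[1],-d[2]]
    return p+d*(z-p[2])/d[2]
def w2px(n,P,pose=None):
    K,p,Rm,c=pose or campose(n)
    q=Rm.T@(np.array(P)-p); q=K@[q[0],-q[1],-q[2]]; return q[:2]/q[2]
E
python3 - <<'E'
from h import *
print(ctrl.sense())
for n in('scene','top','wrist'): print(n,ctrl.camera_params(n))
snap('top','top1.png'); snap('scene','scene1.png')
E
```

```text
{'t': 0.0, 'q': array([ 1.13121018e+00,  1.16465107e-01,  1.44231879e+00, -1.22418967e-05,
        1.58398415e+00, -3.78018233e-02]), 'joint_vel': array([-0.00140607, -0.0005531 ,  0.00187538, -0.00102231, -0.00053296,
       -0.00060851]), 'joint_torque': array([ 2.72255042e-03, -7.32003164e+01, -6.32485771e+01,  6.71296380e-05,
        6.27487432e-03,  7.86610116e-06]), 'tcp_pos': array([0.26389053, 0.62105283, 0.23054301]), 'orientation': array([-3.14041764e+00, -3.21891224e-05,  2.73980816e+00]), 'ft_force': array([-0.42804203, -1.20647644, -0.0518197 ]), 'ft_torque': array([ 0.00542431,  0.00705448, -0.08045207]), 'finger_gap': 0.0853051457013826}
scene {'camera_matrix': array([[427.86785993,   0.        , 315.66291468],
       [  0.        , 427.86785993, 196.1576023 ],
       [  0.        ,   0.        ,   1.        ]]), 'position': array([1.20866079, 0.68521368, 1.08048404]), 'rotation': array([ 0.78977076, -0.01296566,  2.38853695])}
top {'camera_matrix': array([[484.46367955,   0.        , 318.05060792],
       [  0.        , 484.46367955, 187.51788223],
       [  0.        ,   0.        ,   1.        ]]), 'position': array([0.27026442, 0.00271786, 1.44948363]), 'rotation': array([ 0.23842647,  0.00707683, -1.55692078])}
wrist {'camera_matrix': array([[359.32822368,   0.        , 319.54854868],
       [  0.        , 359.32822368, 205.92701791],
       [  0.        ,   0.        ,   1.        ]]), 'T_tool_cam': array([[ 1.07299416e-03,  9.59615913e-01,  2.81311478e-01,
         7.07314383e-02],
       [ 9.99999406e-01, -1.08381458e-03, -1.17122171e-04,
        -3.26885655e-04],
       [ 1.92497181e-04,  2.81311437e-01, -9.59616506e-01,
        -1.43653025e-01],
       [ 0.00000000e+00,  0.00000000e+00,  0.00000000e+00,
         1.00000000e+00]])}
```

View pics/top1.png

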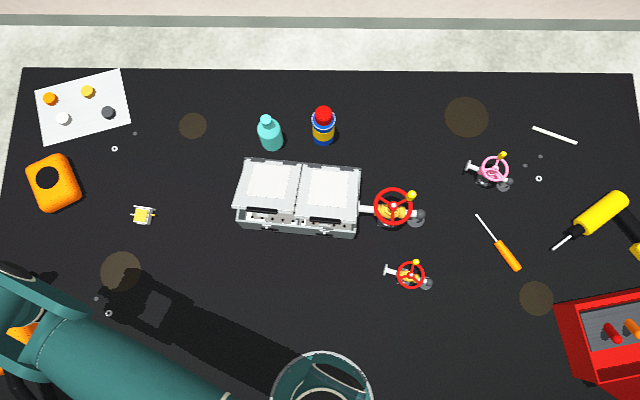

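View pics/scene1.png

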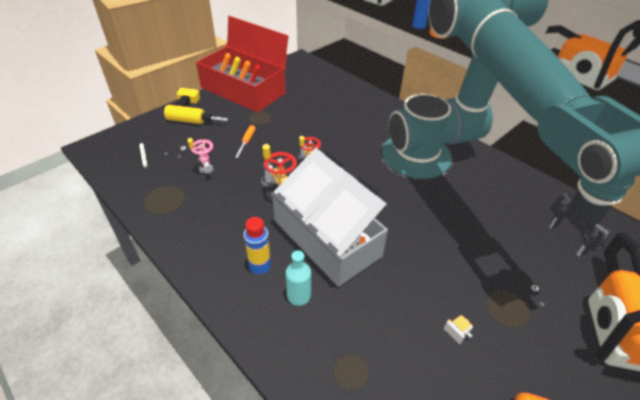

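The valve candidates in the top view are a large red wheel at (393,208), a small red one at (410,275) and a pink one at (493,168). The first fits: it isn't pink, it's the larger red one, and it sits on the dryer's right. I'll confirm that in an enlarged crop.

```bash
python3 - <<'E'
from h import *
im=cv2.imread('pics/top1.png'); c=im[145:295,220:440]; cv2.imwrite('pics/crop1.png',cv2.resize(c,None,fx=3.6,fy=3.6,interpolation=cv2.INTER_CUBIC))
hsv=cv2.cvtColor(im,cv2.COLOR_BGR2HSV)
red=((hsv[...,0]<8)|(hsv[...,0]>172))&(hsv[...,1]>150)&(hsv[...,2]>90)
P=campose('top')
for (a,b,c_,d) in((170,240,365,425),(250,300,385,440)):
    m=np.zeros_like(red,dtype=np.uint8); m[a:b,c_:d]=red[a:b,c_:d]
    pts=cv2.findNonZero(m); h=cv2.convexHull(pts); e=cv2.fitEllipse(h); x,y=e[0]
    print(e, px2w('top',x,y,.148,P), px2w('top',x,y,.155,P))
    L=[px2w('top',*p[0],.148,P) for p in h]; print('extent',np.ptp(L,axis=0))
yl=(abs(hsv[...,0].astype(int)-28)<6)&(hsv[...,1]>150)&(hsv[...,2]>120)
m=np.zeros_like(red,dtype=np.uint8); m[180:205,402:420]=yl[180:205,402:420]
ys,xs=np.nonzero(m); print(xs.min(),xs.max(),ys.min(),ys.max(),xs.mean(),ys.mean(),px2w('top',xs.mean(),ys.mean(),.19,P))
E
```

```text
((392.5655822753906, 205.7958526611328), (38.01547622680664, 39.716217041015625), 117.55231475830078) [ 0.53744782 -0.18830274  0.148     ] [ 0.53601078 -0.18727534  0.155     ]
extent [0.10623899 0.1069117  0.        ]
((410.1502380371094, 274.6269226074219), (27.622264862060547, 28.51601219177246), 129.5919189453125) [ 0.35227235 -0.2306071   0.148     ] [ 0.35183127 -0.22935216  0.155     ]
extent [0.07065444 0.07186535 0.        ]
407 416 190 200 410.7910447761194 195.32835820895522 [ 0.5578465  -0.23122322  0.19      ]
```

View pics/crop1.png

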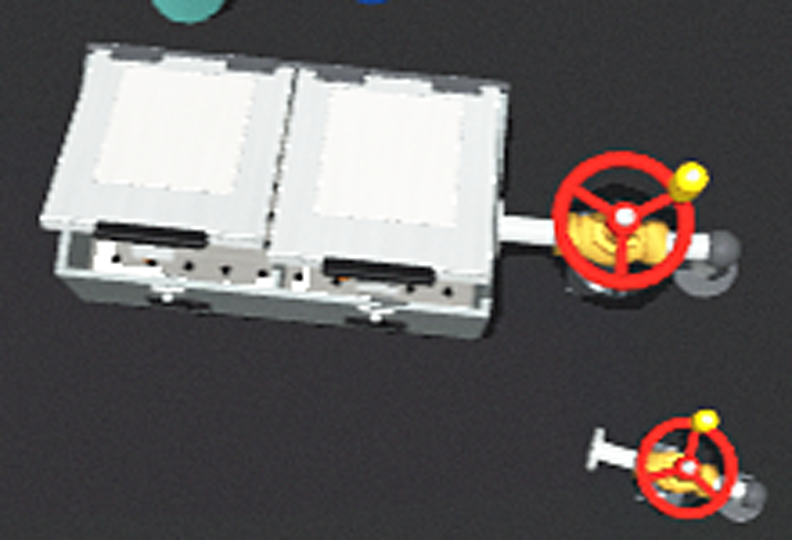

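The crop confirms it. The wheel beside the dryer is 107 mm over the rim (96+12 expected) and the other red one is only 71 mm. The dryer's hinge line runs from crop (88,46) to (508,85).

```bash
python3 - <<'E'
from h import *
P=campose('top')
f=lambda x,y,z:px2w('top',220+x/3.6,145+y/3.6,z,P)
HL,HR=f(88,46,.14),f(508,88,.14); FL,FR=f(60,270,.14),f(488,308,.14)
print(HL,HR,FL,FR,np.linalg.norm(HL-HR),np.linalg.norm(FL-FR),np.linalg.norm(FL-HL),np.linalg.norm(FR-HR))
d=(HL-HR)[:2]; d2=(FL-FR)[:2]; print(np.degrees(np.arctan2(-d[0],d[1])),np.degrees(np.arctan2(-d2[0],d2[1])))
yaw=np.arctan2(-(d+d2)[0],(d+d2)[1]); c=(HL+HR+FL+FR)/4
print('centre',c,'yaw',yaw)
ex=np.array([np.cos(yaw),np.sin(yaw)]);ey=np.array([-ex[1],ex[0]])
for s,n in((1,'L'),(-1,'R')):
    print(n,c[:2]+ex*(.09-.14)+ey*.08*s,'lip', c[:2]+ex*(.09-.208)+ey*.08*s)
    for a in np.arange(.3,.7,.05):
        h=c[:2]+ex*.09+ey*.08*s; q=h-ex*.208*np.cos(a); z=.142+.208*np.sin(a)
        print(round(a,2),w2px('top',[q[0],q[1],z],P), w2px('scene',[q[0],q[1],z]))
h=np.array([.5578,-.2312]);w=np.array([.5374,-.1883]);v=h-w; print('handle r',np.linalg.norm(v),'ang rel',np.arctan2(v[1],v[0])-yaw+2*np.pi)
print([ (n,f(*p,0)) for n,p in (('bottle',(190,0)),)], px2w('top',271,148,0,P), px2w('top',324,142,0,P))
E
```

```text
[0.67236854 0.22567727 0.14      ] [ 0.64202412 -0.10366923  0.14      ] [0.49407464 0.23814407 0.14      ] [ 0.46910146 -0.0873341   0.14      ] 0.33074144474587164 0.32643483467196605 0.17872922673334762 0.1736924992656548
-5.264098417817259 -4.387574942739129
centre [0.56939219 0.0682045  0.14      ] yaw -0.08427686639047297
L [0.52630382 0.15212943] lip [0.45854517 0.15785347]
0.3 [263.10731761 226.1962639 ] [373.04200058 194.9562476 ]
0.35 [262.81974503 224.32197461] [372.57851956 193.03154666]
0.4 [262.56012594 222.24515509] [371.97949236 191.19666327]
0.45 [262.32988226 219.96836721] [371.24349118 189.4577306 ]
0.5 [262.1303642  217.49512546] [370.36937043 187.82090722]
0.55 [261.96283705 214.82993112] [369.35629632 186.29235351]
0.6 [261.82846782 211.97829887] [368.20377744 184.87820518]
0.65 [261.72831194 208.94677467] [366.91169613 183.5845436 ]
R [ 0.51283548 -0.0073027 ] lip [ 0.44507683 -0.00157866]
0.3 [324.40497127 232.1268498 ] [337.60902621 166.54051416]
0.35 [324.5493102  230.28723425] [336.95223423 164.5636506 ]
0.4 [324.71339689 228.24340051] [336.16395397 162.66794863]
0.45 [324.8971075  225.99775783] [335.24347472 160.85941171]
0.5 [325.1002294  223.55367205] [334.19038642 159.14406885]
0.55 [325.3224572  220.91550108] [333.00460589 157.52795294]
0.6 [325.5633894  218.08862293] [331.6864037  156.01707644]
0.65 [325.82252593 215.07945491] [330.2364312  154.61740421]
handle r 0.04750336830162676 ang rel 5.24054202116081
[('bottle', array([0.75840863, 0.16230546, 0.        ]))] [0.74843079 0.16754126 0.        ] [0.77019932 0.00116656 0.        ]
```

Emit:
play_rows(commands=[0,0,-0.05,0,0,0,0,0,0,-0.1,0,0,-0.1,0,-0.4245,-0.329,-0.11,0,0,-0.4018,0,-0.4245,-0.329,-0.11,0,0,-0.4018,0,-0.4245,-0.329,-0.11,0,0,-0.4018,0,-0.4245,-0.329,-0.11,0,0,-0.4018,0,-0.4245,-0.329,-0.11,0,0,-0.4018,0,-0.4245,-0.329,-0.11,0,0,-0.4018,0,-0.4245,-0.329,-0.11,0,0,-0.4018,0,-0.4245,-0.329,-0.11,0,0,-0.4018,0,-0.4245,-0.329,-0.11,0,0,-0.4018,0,-0.4245,-0.329,-0.11,0,0,-0.4018,0,-0.4245,-0.329,-0.11,0,0,-0.4018,0,-0.4245,-0.329,-0.11,0,0,-0.4018,0,-0.4245,-0.329,-0.11,0,0,-0.4018,0,-0.4245,-0.329,-0.11,0,0,-0.4018,0], force=40)

```text
t: 1.7
tcp_pos: [0.5257, 0.1531, 0.3412]
orientation: [3.141, -0.0, -3.141]
ft_force: [0.1, 0.1, 0.5]
finger_gap: -0.0
```

Emit:
play_rows(commands=[0,0,0.04,0,0,0,0,0,0,0.08,0,0,0,0,0,0,0.1,0,0,0,0,0,0,0.115,0,0,0,0,0,0,0.13,0,0,0,0,0,0,0.145,0,0,0,0,0,0,0.16,0,0,0,0,0,0,0.17,0,0,0,0,0,0,0.18,0,0,0,0,0,0,0.185,0,0,0,0,0,0,0.19,0,0,0,0,0,0,0.194,0,0,0,0,0,0,0.195,0,0,0,0,0,0,0.195,0,0,0,0])

```text
t: 3.1
tcp_pos: [0.5261, 0.1524, 0.1464]
orientation: [3.142, 0.0, 3.142]
ft_force: [0.2, 0.5, 0.8]
finger_gap: -0.0001
```

Emit:
play_rows(commands=[0,0,0.001,0,0,0,0,0,0,0.002,0,0,0,0,0,0,0.003,0,0,0,0,0,0,0.003,0,0,0,0])

```text
t: 3.5
tcp_pos: [0.5263, 0.1525, 0.1458]
orientation: [3.141, 0.002, 3.142]
ft_force: [-12.3, -2.1, 22.5]
finger_gap: -0.0
```

Emit:
play_rows(commands=[0,0,-0.05,0,0,0,0,0,0,-0.1,0,0,0,0,0,0,-0.15,0,0,0,0,0,-0.03,-0.17,0,0,0,0,0.0135,-0.07,-0.17,0,0,0,0,0.0135,-0.12,-0.17,0,0,0,0,0.0135,-0.1595,-0.17,0,0,0,0,0.0135,-0.1595,-0.15,0,0,0,0,0.0135,-0.1595,-0.11,0,0,0,0,0.0135,-0.1595,-0.08,0,0,0,0,0.0135,-0.1595,-0.06,0,0,0,0,0.0135,-0.1595,-0.045,0,0,0,0,0.0135,-0.1595,-0.03,0,0,0,0,0.0135,-0.1595,-0.02,0,0,0,0,0.0135,-0.1595,-0.01,0,0,0,0,0.0135,-0.1595,-0.004,0,0,0,0,0.0135,-0.1595,0,0,0,0,0,0.0135,-0.1595,0.001,0,0,0,0,0.0135,-0.1595,0.001,0,0,0,0])

```text
t: 5.4
tcp_pos: [0.5127, -0.007, 0.1457]
orientation: [-3.141, 0.002, -3.142]
ft_force: [-20.6, 1.5, 33.1]
finger_gap: 0.0003
```

Emit:
play_rows(commands=[0,0,-0.05,0,0,0,0,0,0,-0.1,0,0,0,0,0,0,-0.15,0,0,0,0,-0.007,-0.04,-0.187,0,0,0,0.7,-0.007,-0.09,-0.187,0,0,0,0.7,-0.007,-0.14,-0.187,0,0,0,0.7,-0.007,-0.181,-0.187,0,0,0,0.7,-0.007,-0.181,-0.187,0,0,0,0.7,-0.007,-0.181,-0.187,0,0,0,0.7,-0.007,-0.181,-0.187,0,0,0,0.7])

```text
t: 6.4
tcp_pos: [0.5197, -0.1874, 0.3294]
orientation: [3.142, 0.0, -3.141]
ft_force: [0.6, 0.8, -0.5]
finger_gap: 0.0596
```

```bash
python3 - <<'E'
from h import *
P=campose('wrist'); print(ctrl.sense()['tcp_pos'],ctrl.sense()['finger_gap'])
im=snap('wrist','w1.png'); T=snap('top','top2.png')
a=cv2.imread('pics/w1.png'); hsv=cv2.cvtColor(a,cv2.COLOR_BGR2HSV)
red=(((hsv[...,0]<8)|(hsv[...,0]>172))&(hsv[...,1]>150)&(hsv[...,2]>90)).astype(np.uint8)
n,l,s,c=cv2.connectedComponentsWithStats(red); k=1+np.argmax(s[1:,4]); 
h=cv2.convexHull(cv2.findNonZero((l==k).astype(np.uint8))); L=np.array([px2w('wrist',*p[0],.148,P)[:2] for p in h],np.float32)
print('rim',cv2.fitEllipse(L))
yl=((abs(hsv[...,0].astype(int)-28)<5)&(hsv[...,1]>170)&(hsv[...,2]>100)).astype(np.uint8)
n,l,s,c=cv2.connectedComponentsWithStats(yl)
for i in range(1,n):
    if s[i,4]>80: print(s[i],c[i],px2w('wrist',*c[i],.1825,P))
b=cv2.resize(cv2.imread('pics/top2.png')[145:245,220:440],(800,364)); cv2.imwrite('pics/both.png',np.vstack([cv2.resize(a,(352,220)) if 0 else cv2.copyMakeBorder(cv2.resize(a,(352,220)),0,0,0,448,cv2.BORDER_CONSTANT),b]))
E
```

```text
[ 0.51968092 -0.18736324  0.32940156] 0.05964395726819869
rim ((0.5384746193885803, -0.18894927203655243), (0.10753659904003143, 0.10864757746458054), 110.95384979248047)
```

View pics/both.png

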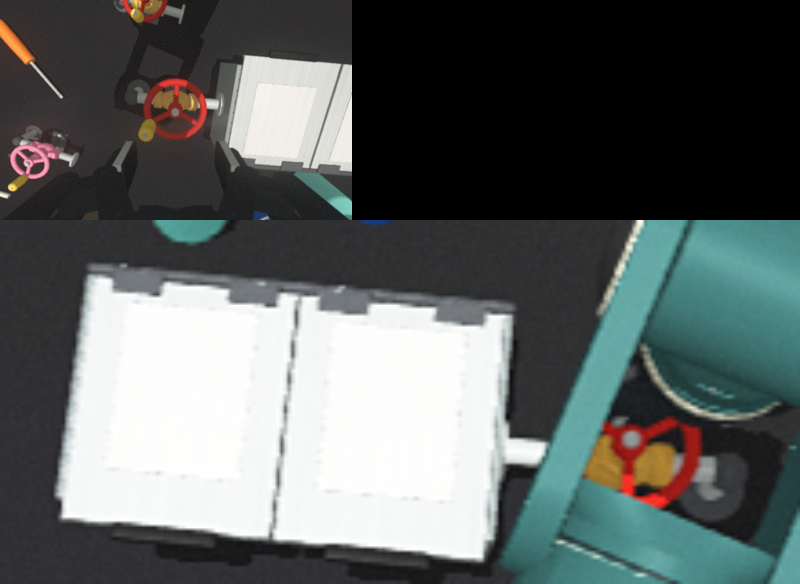

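Both covers are flat and shut in the top view. The wheel is in the wrist view at about (319,200), with its handle near (265,236).

```bash
python3 - <<'E'
from h import *
P=campose('wrist')
a=cv2.imread('pics/w1.png'); hsv=cv2.cvtColor(a,cv2.COLOR_BGR2HSV)[200:275,235:300]
yl=((abs(hsv[...,0].astype(int)-25)<7)&(hsv[...,1]>120)&(hsv[...,2]>60)).astype(np.uint8)
n,l,s,c=cv2.connectedComponentsWithStats(yl)
for i in range(1,n):
    if s[i,4]>60: q=c[i]+[235,200]; print(s[i],q,px2w('wrist',*q,.1825,P))
for z in(.158,.1825,.2075): print(w2px('wrist',[.5587,-.232,z],P))
E
```

```text
[ 16  17  32  41 878] [267.35307517 236.34851936] [ 0.56162387 -0.23261744  0.1825    ]
[271.60162764 223.81972279]
[267.93889463 233.17811078]
[263.58049137 244.31395622]
```

Emit:
play_rows(commands=[-0.04,-0.0448,0.03,0,0,0,0.7,-0.04,-0.0448,0.07,0,0,0,0.7,-0.04,-0.0448,0.11,0,0,0,0.7,-0.04,-0.0448,0.14,0,0,0,0.7,-0.04,-0.0448,0.153,0,0,0,0.7,-0.04,-0.0448,0.153,0,0,0,0.7,-0.04,-0.0448,0.153,0,0,0,0,-0.04,-0.0448,0.153,0,0,0,0,-0.04,-0.0448,0.153,0,0,0,0,-0.04,-0.0448,0.153,0,0,0,0,-0.04,-0.0448,0.153,0,0,0,0,-0.04,-0.0448,0.153,0,0,0,0], force=40)

```text
t: 7.7
tcp_pos: [0.56, -0.2323, 0.1785]
orientation: [3.141, 0.002, -3.141]
ft_force: [-2.6, 7.8, 8.4]
finger_gap: 0.0207
```

```bash
python3 - <<'E'
from h import *
s=ctrl.sense(); print(s['t'],s['tcp_pos'],s['q'],s['ft_force'],s['finger_gap'])
E
```

```text
7.7 [ 0.55996214 -0.23234114  0.17850654] [-4.35970146e-01 -1.51798833e-02  1.66324810e+00  1.24059095e-03
  1.49175843e+00 -2.00725308e+00] [-2.55175823  7.77586608  8.40547195] 0.02069854533494533
```

```bash
cat >> h.py <<'E'
def arc(phi0,angs,r=.048):
    o=[]
    for a in angs:
        o+= [round(-r*(np.cos(phi0+a)-np.cos(phi0)),4),round(r*(np.sin(phi0+a)-np.sin(phi0)),4),0,0,0,0,0]
    return o
E
python3 - <<'E'
from h import *
print(arc(-1.103,-np.cumsum([.1,.2]+[.25]*17+[.2])))
E
```

```text
[np.float64(0.0044), np.float64(-0.0019), 0, 0, 0, 0, 0, np.float64(0.0136), np.float64(-0.0045), 0, 0, 0, 0, 0, np.float64(0.0256), np.float64(-0.005), 0, 0, 0, 0, 0, np.float64(0.0373), np.float64(-0.0025), 0, 0, 0, 0, 0, np.float64(0.048), np.float64(0.0028), 0, 0, 0, 0, 0, np.float64(0.0571), np.float64(0.0105), 0, 0, 0, 0, 0, np.float64(0.064), np.float64(0.0203), 0, 0, 0, 0, 0, np.float64(0.0683), np.float64(0.0315), 0, 0, 0, 0, 0, np.float64(0.0696), np.float64(0.0434), 0, 0, 0, 0, 0, np.float64(0.068), np.float64(0.0552), 0, 0, 0, 0, 0, np.float64(0.0635), np.float64(0.0663), 0, 0, 0, 0, 0, np.float64(0.0564), np.float64(0.076), 0, 0, 0, 0, 0, np.float64(0.0471), np.float64(0.0835), 0, 0, 0, 0, 0, np.float64(0.0363), np.float64(0.0886), 0, 0, 0, 0, 0, np.float64(0.0245), np.float64(0.0908), 0, 0, 0, 0, 0, np.float64(0.0126), np.float64(0.09), 0, 0, 0, 0, 0, np.float64(0.0012), np.float64(0.0863), 0, 0, 0, 0, 0, np.float64(-0.0089), np.float64(0.0798), 0, 0, 0, 0, 0, np.float64(-0.0171), np.float64(0.0711), 0, 0, 0, 0, 0, np.float64(-0.022), np.float64(0.0629), 0, 0, 0, 0, 0]
```

Emit:
play_rows(commands=[0.0044,-0.0019,0,0,0,0,0,0.0136,-0.0045,0,0,0,0,0,0.0256,-0.005,0,0,0,0,0,0.0373,-0.0025,0,0,0,0,0,0.048,0.0028,0,0,0,0,0,0.0571,0.0105,0,0,0,0,0,0.064,0.0203,0,0,0,0,0,0.0683,0.0315,0,0,0,0,0,0.0696,0.0434,0,0,0,0,0,0.068,0.0552,0,0,0,0,0,0.0635,0.0663,0,0,0,0,0,0.0564,0.076,0,0,0,0,0,0.0471,0.0835,0,0,0,0,0,0.0363,0.0886,0,0,0,0,0,0.0245,0.0908,0,0,0,0,0,0.0126,0.09,0,0,0,0,0,0.0012,0.0863,0,0,0,0,0,-0.0089,0.0798,0,0,0,0,0,-0.0171,0.0711,0,0,0,0,0,-0.022,0.0629,0,0,0,0,0])

```text
t: 9.7
tcp_pos: [0.5835, -0.1692, 0.1786]
orientation: [3.141, 0.005, -3.14]
ft_force: [4.6, 6.6, 5.5]
finger_gap: 0.0209
```

```bash
python3 - <<'E'
from h import *
s=ctrl.sense(); print(s['t'],s['tcp_pos'],s['ft_force'],s['finger_gap'])
p=s['tcp_pos'][:2]-[.538,-.1887]; print(np.linalg.norm(p),np.arctan2(p[1],p[0]))
print([float(v) for v in arc(-5.853,-np.array([.1,.2,.3,.4,.48,.52,.56,.56]))])
E
```

```text
9.7 [ 0.58354783 -0.16921414  0.1786199 ] [4.60941205 6.62032222 5.5195111 ] 0.020861349449031855
0.04954092928655224 0.4042491599292991
[-0.0018, -0.0045, 0.0, 0.0, 0.0, 0.0, 0.0, -0.0031, -0.0091, 0.0, 0.0, 0.0, 0.0, 0.0, -0.004, -0.0138, 0.0, 0.0, 0.0, 0.0, 0.0, -0.0044, -0.0186, 0.0, 0.0, 0.0, 0.0, 0.0, -0.0043, -0.0224, 0.0, 0.0, 0.0, 0.0, 0.0, -0.0042, -0.0243, 0.0, 0.0, 0.0, 0.0, 0.0, -0.004, -0.0262, 0.0, 0.0, 0.0, 0.0, 0.0, -0.004, -0.0262, 0.0, 0.0, 0.0, 0.0, 0.0]
```

Emit:
play_rows(commands=[-0.0018,-0.0045,0,0,0,0,0,-0.0031,-0.0091,0,0,0,0,0,-0.004,-0.0138,0,0,0,0,0,-0.0044,-0.0186,0,0,0,0,0,-0.0043,-0.0224,0,0,0,0,0,-0.0042,-0.0243,0,0,0,0,0,-0.004,-0.0262,0,0,0,0,0,-0.004,-0.0262,0,0,0,0,0,-0.004,-0.0262,0,0,0,0,0])

```text
t: 10.6
tcp_pos: [0.5874, -0.1932, 0.1786]
orientation: [3.137, 0.005, -3.14]
ft_force: [9.8, 25.2, 7.4]
finger_gap: 0.0208
```

Emit:
play_rows(commands=[0,-0.001,0,0,0,0,0,0,-0.0015,0,0,0,0,0,0,-0.0015,0,0,0,0,0])

```text
t: 10.9
tcp_pos: [0.5874, -0.1934, 0.1786]
orientation: [3.135, 0.005, -3.139]
ft_force: [8.7, 35.1, 8.7]
finger_gap: 0.0209
```

```bash
python3 - <<'E'
from h import *
s=ctrl.sense(); print(s['t'],s['tcp_pos'],s['q'],s['ft_force'],s['finger_gap'])
P=campose('wrist');snap('wrist','w2.png')
a=cv2.imread('pics/w2.png');cv2.imwrite('pics/w2c.png',a)
print(w2px('wrist',[.538,-.1887,.148],P))
E
```

```text
10.9 [ 0.58742809 -0.19341132  0.17858434] [-0.36320672  0.01094655  1.63705236  0.00832469  1.49147948 -1.9375025 ] [ 8.7215158  35.0769952   8.67575334] 0.020899084340351395
[330.31480572 146.82196559]
```

View pics/w2c.png

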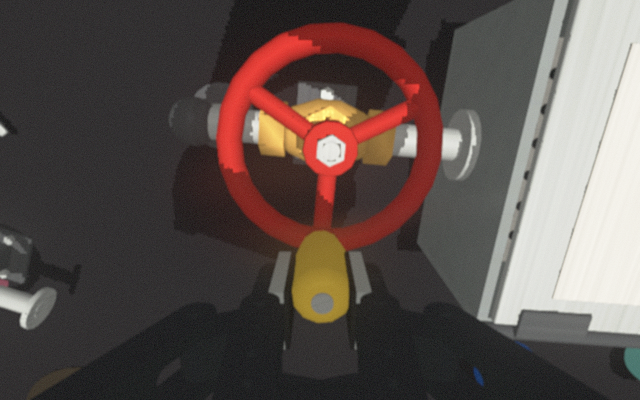

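The handle lies on the valve's +x side along the spoke, (330,150) to (325,245). Pressing further moved it only 0.2 mm and raised the force to 35 N, so this is the closing stop. Next I'll open it two turns.

```bash
python3 - <<'E'
from h import *
f=lambda l:print(','.join('%g'%v for v in l),'\n')
A=np.array(arc(-.084,np.r_[0,np.cumsum([.1,.2]+[.25]*17)])).reshape(-1,7); A[:,0]-=.0011; A[:,1]+=.0043; f(A.round(4).ravel())
f(arc(-.084+4.55,np.cumsum([.25]*20)))
f(arc(-.084+9.55,np.r_[np.cumsum([.25]*11+[.15,.08,.0364]),3.0164,3.0164,3.0164]))
E
```

```text
-0.0011,0.0043,0,0,0,0,0,-0.0013,0.0091,0,0,0,0,0,-0.0002,0.0186,0,0,0,0,0,0.0038,0.0299,0,0,0,0,0,0.0105,0.0398,0,0,0,0,0,0.0194,0.0478,0,0,0,0,0,0.0301,0.0533,0,0,0,0,0,0.0417,0.0561,0,0,0,0,0,0.0537,0.0558,0,0,0,0,0,0.0652,0.0526,0,0,0,0,0,0.0756,0.0467,0,0,0,0,0,0.0842,0.0383,0,0,0,0,0,0.0904,0.0281,0,0,0,0,0,0.094,0.0167,0,0,0,0,0,0.0946,0.0048,0,0,0,0,0,0.0922,-0.007,0,0,0,0,0,0.087,-0.0178,0,0,0,0,0,0.0793,-0.0269,0,0,0,0,0,0.0696,-0.0339,0,0,0,0,0,0.0584,-0.0382,0,0,0,0,0 

-0.0119,-0.0014,0,0,0,0,0,-0.0238,0.0001,0,0,0,0,0,-0.0349,0.0045,0,0,0,0,0,-0.0446,0.0115,0,0,0,0,0,-0.0522,0.0208,0,0,0,0,0,-0.0573,0.0316,0,0,0,0,0,-0.0596,0.0433,0,0,0,0,0,-0.0589,0.0553,0,0,0,0,0,-0.0553,0.0667,0,0,0,0,0,-0.0489,0.0768,0,0,0,0,0,-0.0403,0.0851,0,0,0,0,0,-0.0299,0.091,0,0,0,0,0,-0.0183,0.0941,0,0,0,0,0,-0.0063,0.0942,0,0,0,0,0,0.0053,0.0914,0,0,0,0,0,0.0159,0.0858,0,0,0,0,0,0.0247,0.0778,0,0,0,0,0,0.0313,0.0678,0,0,0,0,0,0.0353,0.0565,0,0,0,0,0,0.0363,0.0446,0,0,0,0,0 

-0.002,-0.0118,0,0,0,0,0,-0.0068,-0.0228,0,0,0,0,0,-0.0142,-0.0322,0,0,0,0,0,-0.0237,-0.0394,0,0,0,0,0,-0.0347,-0.0442,0,0,0,0,0,-0.0465,-0.046,0,0,0,0,0,-0.0585,-0.0449,0,0,0,0,0,-0.0697,-0.0408,0,0,0,0,0,-0.0796,-0.0341,0,0,0,0,0,-0.0876,-0.0251,0,0,0,0,0,-0.093,-0.0145,0,0,0,0,0,-0.095,-0.0076,0,0,0,0,0,-0.0956,-0.0038,0,0,0,0,0,-0.0958,-0.002,0,0,0,0,0,-0.0958,-0.002,0,0,0,0,0,-0.0958,-0.002,0,0,0,0,0,-0.0958,-0.002,0,0,0,0,0
```

Emit:
play_rows(commands=[-0.0011,0.0043,0,0,0,0,0,-0.0013,0.0091,0,0,0,0,0,-0.0002,0.0186,0,0,0,0,0,0.0038,0.0299,0,0,0,0,0,0.0105,0.0398,0,0,0,0,0,0.0194,0.0478,0,0,0,0,0,0.0301,0.0533,0,0,0,0,0,0.0417,0.0561,0,0,0,0,0,0.0537,0.0558,0,0,0,0,0,0.0652,0.0526,0,0,0,0,0,0.0756,0.0467,0,0,0,0,0,0.0842,0.0383,0,0,0,0,0,0.0904,0.0281,0,0,0,0,0,0.094,0.0167,0,0,0,0,0,0.0946,0.0048,0,0,0,0,0,0.0922,-0.007,0,0,0,0,0,0.087,-0.0178,0,0,0,0,0,0.0793,-0.0269,0,0,0,0,0,0.0696,-0.0339,0,0,0,0,0,0.0584,-0.0382,0,0,0,0,0])

```text
t: 12.95
tcp_pos: [0.5281, -0.2355, 0.1785]
orientation: [3.141, 0.003, -3.141]
ft_force: [-0.5, 16.4, 10.5]
finger_gap: 0.021
```

Emit:
play_rows(commands=[-0.0119,-0.0014,0,0,0,0,0,-0.0238,0.0001,0,0,0,0,0,-0.0349,0.0045,0,0,0,0,0,-0.0446,0.0115,0,0,0,0,0,-0.0522,0.0208,0,0,0,0,0,-0.0573,0.0316,0,0,0,0,0,-0.0596,0.0433,0,0,0,0,0,-0.0589,0.0553,0,0,0,0,0,-0.0553,0.0667,0,0,0,0,0,-0.0489,0.0768,0,0,0,0,0,-0.0403,0.0851,0,0,0,0,0,-0.0299,0.091,0,0,0,0,0,-0.0183,0.0941,0,0,0,0,0,-0.0063,0.0942,0,0,0,0,0,0.0053,0.0914,0,0,0,0,0,0.0159,0.0858,0,0,0,0,0,0.0247,0.0778,0,0,0,0,0,0.0313,0.0678,0,0,0,0,0,0.0353,0.0565,0,0,0,0,0,0.0363,0.0446,0,0,0,0,0])

```text
t: 14.95
tcp_pos: [0.4916, -0.1914, 0.1786]
orientation: [-3.141, 0.004, -3.141]
ft_force: [13.3, 4.4, 3.8]
finger_gap: 0.0208
```

Emit:
play_rows(commands=[-0.002,-0.0118,0,0,0,0,0,-0.0068,-0.0228,0,0,0,0,0,-0.0142,-0.0322,0,0,0,0,0,-0.0237,-0.0394,0,0,0,0,0,-0.0347,-0.0442,0,0,0,0,0,-0.0465,-0.046,0,0,0,0,0,-0.0585,-0.0449,0,0,0,0,0,-0.0697,-0.0408,0,0,0,0,0,-0.0796,-0.0341,0,0,0,0,0,-0.0876,-0.0251,0,0,0,0,0,-0.093,-0.0145,0,0,0,0,0,-0.095,-0.0076,0,0,0,0,0,-0.0956,-0.0038,0,0,0,0,0,-0.0958,-0.002,0,0,0,0,0,-0.0958,-0.002,0,0,0,0,0,-0.0958,-0.002,0,0,0,0,0,-0.0958,-0.002,0,0,0,0,0])

```text
t: 16.65
tcp_pos: [0.5875, -0.1933, 0.1786]
orientation: [-3.141, 0.003, -3.142]
ft_force: [0.8, 1.0, 6.7]
finger_gap: 0.0208
```

```bash
python3 - <<'E'
from h import *
s=ctrl.sense(); print(s['t'],s['tcp_pos'],s['q'],s['joint_vel'].round(3),s['ft_force'],s['finger_gap'])
snap('wrist','w3.png'); snap('scene','s3.png')
a=cv2.imread('pics/w3.png'); b=cv2.imread('pics/s3.png')[100:300,180:420]
cv2.imwrite('pics/w3c.png',np.hstack([cv2.resize(a,(400,250)),cv2.resize(b,(300,250))]))
E
```

```text
16.65 [ 0.58750064 -0.19333588  0.17858306] [-3.59327856e-01  1.04164689e-02  1.63757427e+00  3.58591322e-04
  1.49014710e+00 -1.93023628e+00] [-0.002 -0.    -0.     0.     0.001  0.   ] [0.83205901 0.97553784 6.68789983] 0.020828868669116145
```

View pics/w3c.png

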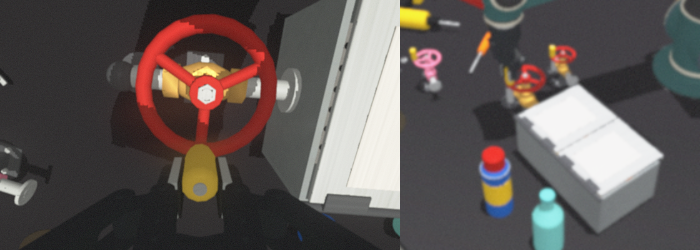

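The handle is still gripped, in line with its spoke and back at the stop angle after two traced turns. The TCP is within 0.1 mm of where it was at the stop. Both covers are shut, so I'm handing in.

```bash
python3 -c "
from plant import ctrl
print(ctrl.finish_job()); s=ctrl.sense(); print(s['t'],s['tcp_pos'],s['finger_gap'])"
```

```text
the job is handed in; nothing more can be done
None
the job is handed in; nothing more can be done
```

The job is done and handed in at about 17 s of the 72 s allowed. No verdict is reported.

- **Covers:** I pressed both covers home with shut fingers, at about 22 N on the left and 33 N on the right. They still looked flat and shut in the last scene picture; I had no direct reading of the cover angles.
- **Wheel:** I gripped the yellow handle of the large red wheel (107 mm over the rim) and ran it clockwise to the stop. There it moved only 0.2 mm more as the force rose to 35 N. I then led it back exactly two turns, and it came to rest within 0.1 mm of where it stood at the stop, with about 1 N of sideways force left on it.
- **Grip:** The handle is still held at the 40 N grip setting, with the fingers 20.8 mm apart on the 22 mm handle.
- **Bystanders:** The arm went near none of them. The last pictures show the spray can, bottle and screwdriver undisturbed, but I did not look at the carburettor again at the end.

No check failed. The only disagreements were 1–3 mm between the camera views when measuring the wheel and handle, well inside tolerance.

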